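# Screw down the cheese press with the bar through its eye

## Task

Put the filled cheese mould under pressure: slide the press's bar through the loop of the screw eye and use it as a lever to screw the eye down, clockwise from above, until its foot bears firmly on the mould (a pull of about 5 N on the handle; 8 N would crush it). Turn it by the bar only, never with the fingers on the eye. Then draw the bar out and lay it down on the worktop without dropping it, leaving the other things where they stand.

Things in the scene. Friction and masses are not known exactly. Their poses are not given: they have to be found in the camera images.
- press: Small cheese press that does not move: beech base 150 x 216 x 22 mm with a round steel drip tray, two steel posts 172 mm apart along its y axis, and a beech head beam 44 x 212 mm whose top is 162 mm above the worktop (nuts on it reach 175 mm). Origin under the middle of the base, on the worktop; z up, x to the back of the press.
- screw_eye: Steel screw eye through the middle of the beam: an upright round loop (hole 18 mm, wire 6 mm) on a threaded spindle; its foot is 92 mm below the loop centre. Origin: loop centre, about 205 mm above the worktop; z up; x points through the hole (either way). Clockwise from above screws it down, 16 mm a turn. The foot starts 0 to 2 mm above the mould, not known closer.
- bar_tip (a point): Rounded free end of the bar's rod, 180 mm from the middle of the handle. Slid through the loop, the 12 mm rod has slack: it can swing to about 0.7 rad from square to the loop before it bites and turns the eye along. The thread holds by itself when the bar is let off.
- bar_grip (a point): Good place to hold: on the bar's axis, 12 mm from the handle's middle towards the rod. Torque about the spindle, read with the bar stopped after steps of 0.02 rad (after long steps it reads 0.1 to 0.15 less): screw free up to 0.3 N m; once the foot bears it climbs by about 0.3 in 0.2 rad; firm is 0.45 to 0.7 (some 5 N with the grip 125 mm out); 0.8 crushes.
- mould: White perforated round cheese mould, 102 mm wide, with a beech follower and a steel plate on top, 88 mm high in all, loose, standing on the tray in the middle of the press under the foot. Origin: centre of its underside, 24 mm above the worktop.
- bar: The press's bar, 160 g or so: a round steel rod of 12 mm with a beech handle. Origin: middle of the handle, on the axis; x along the rod. The handle is 88 mm long (x -44 to 44 mm) and 26 mm thick; the rod runs on to its rounded tip at x = 180 mm; balance point near x = 18 mm. It starts lying on the worktop, its axis 13 mm above it.
- spice_jar: Spice jar with a black cap, 41 mm wide, 105 mm tall. Origin under its middle.
- beaker: White beaker, 66 mm wide, 71 mm tall. Origin under its middle.
- tea_bowl: Small white tea bowl, 54 mm wide, 48 mm tall. Origin under its middle.
- blue_tub: Blue tub with a lid, 75 mm wide, 83 mm tall. Origin under its middle.
Mind the look-alikes: they are no part of the job. What is shaped like the mould but green or orange is not meant.

How it is judged:
By the outcome, as a careful person would: the job done as asked, in the order asked, and still so for the second after the job is handed in, with the robot touching nothing.
It also fails if it takes over 72 s, if anything falls off the work surface, if the arm or the gripper's body presses on something with over 40 N, if the wrist force passes 120 N, or if a joint passes its speed limit or range.

## Robot

A 6-joint arm with a two-finger parallel gripper is mounted at the origin on a cart in front of the work surface, level with it; the furniture and walls round the work are solid. World frame = base frame: x ahead of the robot, y to its left, z up, the work surface at z = 0. Lengths are in m, angles in rad, forces in N, time in s.
With the tool pointing down it reaches from about 0.35 to 0.85 m from the base axis. Payload 8.1 kg.
Tool frame: the origin (TCP) lies midway between the tips of the shut fingers; the grasp point (between the pads) lies r.pinch_z behind it (r.pinch_z is the distance from the TCP to the grasp point, in m); z points along the fingers, y is the line along which they close (so a half turn about z gives the same grasp; the last joint's range is limited). The gripper opens to 85 mm and grips with 20 to 120 N. Pads are 22 mm wide; open, the fingers measure 114 mm over their backs; the gripper's body (76 mm by 85 mm) begins 54 mm behind the grasp point. The pads swing forward as they close: fully open they stand 13 mm farther back than shut.
Start: joints at [-1.219, 0.13, 1.488, -0, 1.523, -0.085], TCP at [0.254, -0.544, 0.231] pointing down, gripper open.
Joint ranges: [-2.96, 2.96], [-0.89, 2.26], [0.02, 2.5], [-1.34, 4.48], [0, 2.73], [-2.66, 2.66]. Speed limits (rad/s): [2.39, 2.39, 2.79, 3.14, 3.14, 3.14].

## Interface

Orientations are given as a unit quaternion [w, x, y, z].
In Python, from workcell import r gives the robot as it stands. The module is installed in compiled form; this text tells all that it offers.
- The arm moves only by the tool carry_out, never from a script. Its argument "steps" is a list of rows, each a list of 3 entries, a list of its own where there are three numbers: the shift along the tool's x, y, z each as a share of 40 cm, from -1 to 1, then the turn, a rotation vector about the tool's x, y, z each as a share of pi/2 rad, from -1 to 1, then the closure, from -1 (fully open) to 1 (shut), so that 0 is half open. A call has 1 to 10 rows; each row shifts and turns the commanded pose from where the row before left it, along the tool's axes as they then stand; what a row does not reach is not made up. A row lasts 1/8 s, in which the tool goes at most 62.5 mm and 10.7 degrees, less where a joint would pass 70% of its speed; a pose out of reach is approached as far as the arm can. A call with a number of a shift or a turn outside -1 to 1 is refused whole. A call with a gripper value outside its range is refused whole. The fingers move at their own pace and stop on an object; "force" is the grip in N (left out, the last holds). Time passes only in rows, so rows that do not move let the fingers close. It gives the time, the measured TCP pose, the force, the opening and the grip force at its end, in the units of the state.
- r.get_obs(): the state, without advancing time (a new reading comes with each control period).
- r.camera(name): name is "scene" or "top"; returns the picture (420x560x3 uint8, red, green, blue); there is no depth.
- r.calibration(name): a dict with "camera_matrix" (3x3 intrinsics, pixels), "rvec" (rotation vector, rad) and "tvec" (3), from world to camera coordinates, as OpenCV has them. Camera axes: x right, y down, z forward; pixel columns grow to the right and rows downward; lengths in m; the calibration is good to about 2 mm. A picture is of the moment at which its call begins. calibration takes no time and is no camera call.
- r.close_job(): hands the job in; it is judged then, once.
The state is a dict: "time": time; "joints": joint angles; "qd": joint speeds; "joint_torque": joint torques, N m; "tool_pos": TCP position; "eef_rot": TCP orientation; "wrist_force": force on the tool from outside, world axes, zero at the start; "torque": the same for the moment, N m; "width": finger opening in m; "gripper_force": force on a finger pad.
Only numpy, scipy, OpenCV 4.12 (cv2) and the standard library are available. Lean on these libraries where they do the work, as an engineer would, in place of code of your own. Each camera call takes 0.05 s, during which the arm holds its last target. There are 200 camera calls.

## Working session

There is one attempt and no reset: what is moved stays moved. The work goes in short steps, Python scripts to look and compute and a tool call to move; the robot and the scene stay as the last step left them, time stands still between calls to the robot, and variables do not carry over. Pictures are saved under pics/ and viewed, at most 10 in all, crops included, and the job is handed in when it is done.

Besides the shell and the picture viewer there is one more tool, called after "Call:" as name(argument=value, ...), one argument or row to a line, values as JSON. carry_out: Moves the arm, as the interface text tells. Its arguments: {"type":"object","properties":{"steps":{"type":"array"},"force":{"type":"number"}},"required":["steps"]}

```bash
mkdir -p pics; cat > h.py <<'E'
import numpy as np, cv2
from workcell import r
from scipy.spatial.transform import Rotation as R
def cal(n):
    c=r.calibration(n); return np.array(c["camera_matrix"]),np.array(c["rvec"],float).ravel(),np.array(c["tvec"],float).ravel()
def proj(n,p):
    K,rv,t=cal(n); return cv2.projectPoints(np.atleast_2d(np.array(p,float)),rv,t,K,None)[0].reshape(-1,2)
def ray(n,uv,z):
    K,rv,t=cal(n); Rm=cv2.Rodrigues(rv)[0]; c=-Rm.T@t
    d=Rm.T@np.linalg.inv(K)@np.array([uv[0],uv[1],1.]); return c+d*(z-c[2])/d[2]
def snap(n,f,crop=None,s=1):
    im=r.camera(n)[:,:,::-1]
    if crop: im=im[crop[1]:crop[3],crop[0]:crop[2]]
    if s!=1: im=cv2.resize(im,None,fx=s,fy=s,interpolation=cv2.INTER_CUBIC)
    cv2.imwrite('pics/'+f,im)
def rot():
    q=np.array(r.get_obs()["eef_rot"]); return R.from_quat(q[[1,2,3,0]])
E
python3 - <<'E'
from h import *
snap("scene","s1.png");snap("top","t1.png")
print(r.get_obs(),r.pinch_z)
for n in("scene","top"):
    K,rv,t=cal(n); print(n,K,-cv2.Rodrigues(rv)[0].T@t)
E
```

```text
{'time': 0.1, 'joints': array([-1.21939437e+00,  1.31092632e-01,  1.48918356e+00, -5.18075391e-06,
        1.52298958e+00, -8.53630690e-02]), 'qd': array([-0.00046409, -0.00106558, -0.00199381, -0.00035015, -0.00131132,
        0.00038414]), 'joint_torque': array([ 2.34504609e-03, -5.70948315e+01, -5.01944625e+01, -1.34678221e-04,
        8.05125892e-03, -1.48055801e-04]), 'tool_pos': array([ 0.25367336, -0.54318914,  0.23033791]), 'eef_rot': array([-8.28823398e-04,  9.76248787e-01,  2.16650885e-01, -1.13514896e-04]), 'wrist_force': array([ 0.48372546,  0.7851987 , -0.23745072]), 'torque': array([0.01991803, 0.0063916 , 0.00965521]), 'gripper_force': 0.0, 'width': 0.08521109961228766} 0.0187
scene [[511.85149025   0.         282.49877206]
 [  0.         511.85149025 203.05458735]
 [  0.           0.           1.        ]] [-0.65030981 -0.57677312  0.9089775 ]
top [[409.50413268   0.         276.76804798]
 [  0.         409.50413268 205.92154008]
 [  0.           0.           1.        ]] [ 0.40575141 -0.02622827  1.23232815]
```

View pics/s1.png

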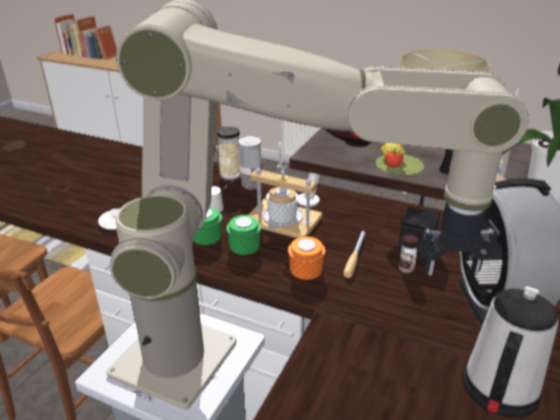

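View pics/t1.png

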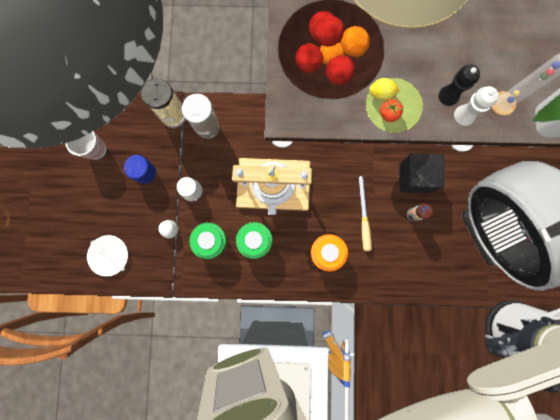

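The top view shows the bar with its handle near (366,233) and tip at (362,178). The press is at about (273,183), with the eye near (271,172). I'll crop in for detail.

```bash
python3 - <<'E'
from h import *
im=r.camera("top")[:,:,::-1]; a=cv2.resize(im[150:260,225:385],None,fx=5,fy=5,interpolation=cv2.INTER_CUBIC)
cv2.imwrite('pics/t2.png',a)
im=r.camera("scene")[:,:,::-1]; a=cv2.resize(im[135:285,240:440],None,fx=4,fy=4,interpolation=cv2.INTER_CUBIC)
cv2.imwrite('pics/s2.png',a)
for p in [(366,233),(366.5,249),(362,178)]: print(ray("top",p,.013))
E
```

```text
[ 0.48605204 -0.26922094  0.013     ]
[ 0.43886028 -0.27070612  0.013     ]
[ 0.6517147  -0.25714253  0.013     ]
```

View pics/t2.png

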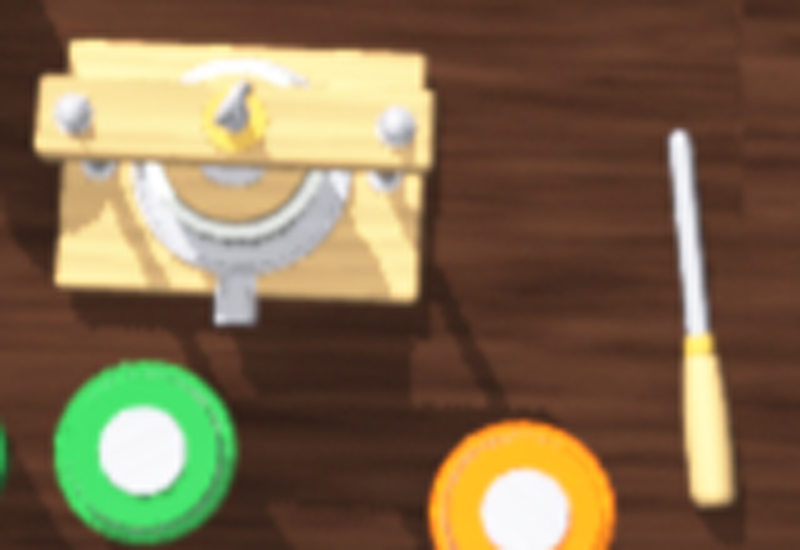

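View pics/s2.png

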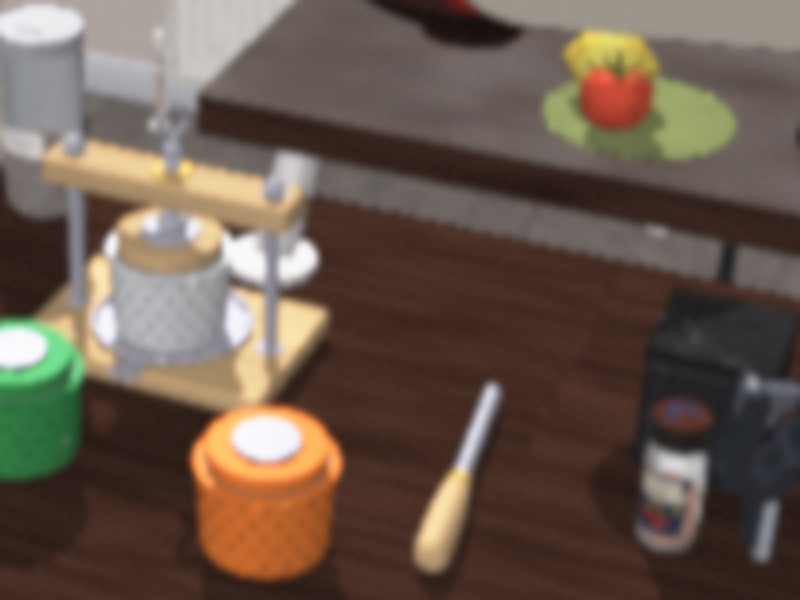

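Both crops show the eye's loop slanted on the beam (top crop (236,105), scene crop (177,125)). The bar's butt end is at (712,502) and its tip at (680,130) in the top crop. I'll fit the loop's position and yaw to the low-saturation pixels on the beam.

```bash
cat > eye.py <<'E'
from h import *
from scipy.optimize import minimize
S=6
def model(n,x,y,z,yaw,box):
    d=np.array([np.cos(yaw+np.pi/2),np.sin(yaw+np.pi/2),0]); nn=np.array([np.cos(yaw),np.sin(yaw),0]); zz=np.array([0,0,1.])
    c=np.array([x,y,z]); a=np.linspace(0,2*np.pi,60); b=np.linspace(0,2*np.pi,10,endpoint=False)
    A,B=np.meshgrid(a,b); rad=(.012+.003*np.cos(B))
    P=c+(rad*np.cos(A))[...,None]*d+(rad*np.sin(A))[...,None]*zz+(.003*np.sin(B))[...,None]*nn
    m=np.zeros(((box[3]-box[1])*S,(box[2]-box[0])*S),np.float32)
    uv=((proj(n,P.reshape(-1,3))-box[:2]+.5)*S).reshape(10,60,2)
    for j in range(59):
        h=cv2.convexHull(np.concatenate([uv[:,j],uv[:,j+1]]).astype(np.int32)); cv2.fillConvexPoly(m,h,1)
    sp=np.array([c+[dx,dy,-h] for dx in(-.004,.004) for dy in(-.004,.004) for h in(.014,.035)])
    cv2.fillConvexPoly(m,cv2.convexHull(((proj(n,sp)-box[:2]+.5)*S).astype(np.int32)),1)
    return cv2.resize(m,None,fx=1/S,fy=1/S,interpolation=cv2.INTER_AREA)
def soft(n,box):
    im=r.camera(n)[box[1]:box[3],box[0]:box[2]].astype(np.float32)
    return np.clip(1-(im[...,0]-im[...,2])/90,0,1),im
E
python3 - <<'E'
from eye import *
box=(263,164,282,182)
m,im=soft("top",box)
print((m*9).round().astype(int))
c=ray("top",(272.2,170.6),.205); print(c)
best=[]
for yaw in np.linspace(-1.5,1.6,32):
    f=lambda p:((model("top",p[0],p[1],.205,yaw,box)-m)[2:-2,4:-4]**2).sum()
    s=minimize(f,c[:2],method="Nelder-Mead",options=dict(initial_simplex=[c[:2],c[:2]+[.006,0],c[:2]+[0,.006]],maxiter=50)); best.append((s.fun,yaw,*s.x))
for b in sorted(best)[:8]: print(np.round(b,4))
u=lambda a,b:(225+a/5-.4,150+b/5-.4)
n1,n2=ray("top",u(72,110),.17),ray("top",u(397,123),.17);print("nuts",n1,n2,np.linalg.norm(n1-n2),(n1+n2)/2)
b,t=ray("top",u(712,502),.013),ray("top",u(680,130),.013);print("bar",b,t,np.linalg.norm(b-t)); d=(t-b)/np.linalg.norm(t-b);print("origin",t-.18*d,np.arctan2(d[1],d[0]))
print("scene eye px",proj("scene",[*sorted(best)[0][2:],.205]))
print("scene handle ends",proj("scene",[t,b]))
for nm,p,z in[("green",(145,450),.09),("orange",(525,510),.09),("drip",(235,310),.02)]: print(nm,ray("top",u(*p),z))
E
```

```text
[[7 9 9 9 8 8 7 7 7 7 7 6 8 8 9 9 9 9 9]
 [8 8 8 7 6 4 2 2 2 2 3 3 3 4 6 8 9 9 9]
 [6 4 2 2 2 2 1 1 2 5 6 4 1 1 1 3 6 8 8]
 [0 0 0 0 1 1 1 1 5 7 8 7 1 0 0 0 1 3 4]
 [0 0 0 0 0 0 0 2 8 9 9 6 0 0 1 1 1 1 1]
 [0 0 0 0 0 0 0 6 8 9 9 1 0 0 0 0 0 0 1]
 [0 0 0 0 0 0 5 8 9 9 8 0 0 0 0 0 0 0 0]
 [0 0 0 0 0 2 8 9 9 9 9 2 0 0 0 0 0 0 0]
 [0 0 0 0 0 4 8 9 9 9 9 5 0 0 0 0 0 0 0]
 [1 1 0 0 0 6 9 9 9 9 9 5 0 0 0 0 0 0 0]
 [1 1 0 0 0 5 8 9 9 9 9 2 0 0 0 0 0 1 1]
 [1 1 0 0 0 0 1 6 8 8 5 0 0 0 0 0 1 1 1]
 [1 1 0 0 0 0 0 0 2 2 0 0 0 0 0 0 1 1 1]
 [0 0 0 0 0 0 0 0 0 0 0 0 0 0 0 0 0 0 1]
 [0 0 0 0 0 0 0 0 0 0 0 0 0 0 0 0 0 0 0]
 [0 0 0 0 0 0 0 0 0 0 0 0 0 0 0 0 0 0 0]
 [0 0 0 0 0 0 0 0 0 0 0 0 0 0 0 0 0 1 1]
 [0 0 0 0 0 0 0 0 0 0 0 0 0 0 0 0 0 0 0]]
[0.62662122 0.00811619 0.205     ]Traceback (most recent call last):
  File "<stdin>", line 9, in <module>
    res = _minimize_neldermead(fun, x0, args, callback, bounds=bounds,
                               **options)
    fxcc = func(xcc)
    fx = function(np.copy(x), *(wrapper_args + args))
  File "<stdin>", line 8, in <lambda>
  File "eye.py", line 10, in model
    uv=((proj(n,P.reshape(-1,3))-box[:2]+.5)*S).reshape(10,60,2)
         ~~~~^^^^^^^^^^^^^^^^^^^
  File "h.py", line 7, in proj
    K,rv,t=cal(n); return cv2.projectPoints(np.atleast_2d(np.array(p,float)),rv,t,K,None)[0].reshape(-1,2)
           ~~~^^^
  File "h.py", line 5, in cal
    c=r.calibration(n); return np.array(c["camera_matrix"]),np.array(c["rvec"],float).ravel(),np.array(c["tvec"],float).ravel()
ValueError: time passes only in moves, steps and waits
```

```bash
sed -i 's/^def cal/import functools\n@functools.lru_cache\ndef cal/' h.py
cat > go.py <<'E'
from eye import *
box=(263,164,282,182)
m,im=soft("top",box)
c=ray("top",(272.2,170.6),.205)
best=[]
for yaw in np.linspace(-1.5,1.6,32):
    f=lambda p:((model("top",p[0],p[1],.205,yaw,box)-m)[2:-4,4:-4]**2).sum()
    s=minimize(f,c[:2],method="Nelder-Mead",options=dict(initial_simplex=[c[:2],c[:2]+[.006,0],c[:2]+[0,.006]],maxiter=50)); best.append((s.fun,yaw,*s.x))
for b in sorted(best)[:6]: print(np.round(b,4))
u=lambda a,b:(225+a/5-.4,150+b/5-.4)
n1,n2=ray("top",u(72,110),.17),ray("top",u(397,123),.17);print("nuts",n1,n2,np.linalg.norm(n1-n2),(n1+n2)/2)
b,t=ray("top",u(712,502),.013),ray("top",u(680,130),.013);print("bar",b,t,np.linalg.norm(b-t)); d=(t-b)/np.linalg.norm(t-b);print("origin",t-.18*d,np.arctan2(d[1],d[0]))
print("scene eye px",proj("scene",[*sorted(best)[0][2:],.205]))
print("scene bar ends",proj("scene",[t,b]))
for nm,p,z in[("green",(145,450),.09),("orange",(525,510),.09),("drip",(235,310),.02)]: print(nm,ray("top",u(*p),z))
E
python3 go.py
```

```text
[4.7617 1.1    0.6273 0.0104]
[4.8154 1.2    0.6269 0.0105]
[5.8345 1.     0.6274 0.0106]
[5.9038 1.3    0.6287 0.0098]
[7.3855 1.4    0.6277 0.0093]
[7.6131 0.9    0.6265 0.011 ]
nuts [0.6293187  0.09710962 0.17      ] [ 0.62650183 -0.07490341  0.17      ] 0.17203608987944355 [0.62791026 0.0111031  0.17      ]
bar [ 0.43596391 -0.27217657  0.013     ] [ 0.65898432 -0.25291779  0.013     ] 0.2238504002453857
origin [ 0.47965172 -0.26840394  0.013     ] 0.08614063877853291
scene eye px [[283.40464843 165.2837609 ]]
scene bar ends [[364.49965798 231.97881526]
 [347.57960116 274.75673607]]
green [0.45425623 0.05807632 0.09      ]
orange [ 0.42682661 -0.15353612  0.09      ]
drip [0.54187213 0.01246496 0.02      ]
```

The fit is consistent: the nuts come out 172 mm apart, the bar 224 mm long, and the eye is at (0.628, 0.011) with hole yaw of about 1.15. Next I'll plan the move above the bar grip.

```bash
cat > plan.py <<'E'
from h import *
import sys
# plan.py x y z yaw n : rows from the present pose, tool straight down, tool x at yaw
def plan(p,yaw,n,p0=None,R0=None):
    o=r.get_obs()
    p0=np.array(o["tool_pos"]) if p0 is None else p0; R0=rot() if R0 is None else R0
    R1=R.from_matrix(np.array([[np.cos(yaw),np.sin(yaw),0],[np.sin(yaw),-np.cos(yaw),0],[0,0,-1]]).T)
    w=(R0.inv()*R1).as_rotvec(); dp=(np.array(p)-p0)/n
    print(n,"rows |dp|%.4f"%np.linalg.norm(dp),"turn each",np.round(w/n/(np.pi/2),4))
    for i in range(n):
        Ri=R0*R.from_rotvec(w*i/n); print(np.round(Ri.inv().apply(dp)/.4,4).tolist())
    return np.array(p),R1
if __name__=="__main__":
    a=list(map(float,sys.argv[1:])); plan(a[:3],a[3],int(a[4]))
    o=r.get_obs(); print(np.round(o["tool_pos"],4),np.round(o["joints"],3),np.round(o["wrist_force"],2),np.round(o["torque"],3),o["width"])
E
python3 plan.py .4916 -.2674 .12 .086 8
```

```text
8 rows |dp|0.0476 turn each [-0.      0.      0.0279]
[0.1038, -0.0467, 0.0347]
[0.1017, -0.0512, 0.0347]
[0.0993, -0.0556, 0.0347]
[0.0968, -0.0599, 0.0347]
[0.0941, -0.0641, 0.0347]
[0.0912, -0.0682, 0.0347]
[0.0881, -0.0721, 0.0347]
[0.0849, -0.0759, 0.0347]
[ 0.2538 -0.5435  0.231 ] [-1.219  0.131  1.489  0.     1.523 -0.085] [ 0.42  0.69 -0.3 ] [ 0.025 -0.018 -0.028] 0.0856220446113766
```

Call:
carry_out(
  steps=[
    [[0.1038, -0.0467, 0.0347], [0, 0, 0.028], -1],
    [[0.1017, -0.0512, 0.0347], [0, 0, 0.028], -1],
    [[0.0993, -0.0556, 0.0347], [0, 0, 0.028], -1],
    [[0.0968, -0.06, 0.0347], [0, 0, 0.028], -1],
    [[0.0941, -0.0641, 0.0347], [0, 0, 0.028], -1],
    [[0.0912, -0.0682, 0.0347], [0, 0, 0.028], -1],
    [[0.0881, -0.0721, 0.0347], [0, 0, 0.028], -1],
    [[0.0849, -0.0759, 0.0347], [0, 0, 0.028], -1],
    [[0, 0, 0], [0, 0, 0], -1],
  ],
)

```text
time: 1.42
tool_pos: [0.4925, -0.2647, 0.1187]
eef_rot: [-0.001, 0.999, 0.044, -0.001]
wrist_force: [-0.4, 0.4, -0.6]
width: 0.0851
gripper_force: 0.0
```

```bash
python3 plan.py .4916 -.2674 .004 .086 4; python3 - <<'E'
from h import *
snap("scene","s3.png",(300,180,440,285),5)
E
```

```text
4 rows |dp|0.0287 turn each [-0.0004  0.0003  0.0004]
[-0.0006, 0.0018, 0.0717]
[-0.0007, 0.0018, 0.0717]
[-0.0007, 0.0017, 0.0717]
[-0.0007, 0.0017, 0.0717]
[ 0.4925 -0.2647  0.1187] [-5.850e-01  1.050e-01  1.725e+00  1.000e-03  1.314e+00  8.970e-01] [-0.42  0.36 -0.6 ] [0.023 0.035 0.005] 0.08513584276482586
```

View pics/s3.png

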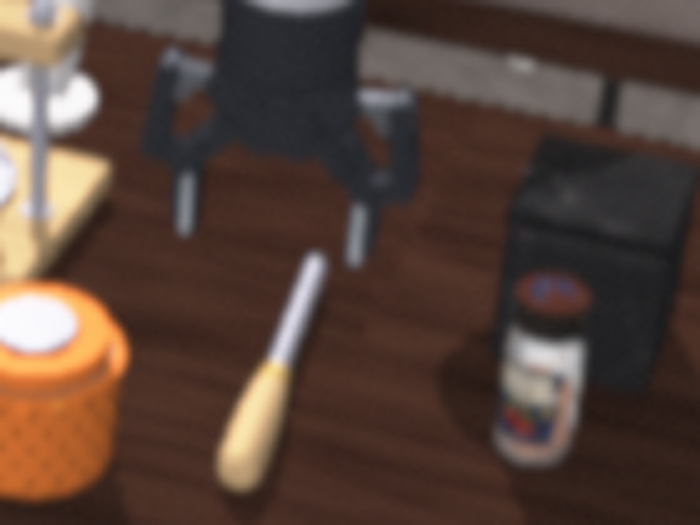

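The picture shows the open gripper straddling the bar, between the orange pot and the jar, with clear space on both sides. I'll descend and grip.

Call:
carry_out(
  steps=[
    [[-0.0006, 0.0018, 0.0717], [0, 0, 0], -1],
    [[-0.0006, 0.0018, 0.0717], [0, 0, 0], -1],
    [[-0.0006, 0.0018, 0.0717], [0, 0, 0], -1],
    [[-0.0006, 0.0018, 0.0697], [0, 0, 0], -1],
    [[0, 0, 0], [0, 0, 0], -1],
    [[0, 0, 0], [0, 0, 0], 1],
    [[0, 0, 0], [0, 0, 0], 1],
    [[0, 0, 0], [0, 0, 0], 1],
    [[0, 0, 0], [0, 0, 0], 1],
    [[0, 0, 0], [0, 0, 0], 1],
  ],
  force=70,
)

```text
time: 2.72
tool_pos: [0.492, -0.2712, 0.0077]
eef_rot: [0.001, 0.999, 0.043, 0.001]
wrist_force: [-0.9, -0.0, 6.4]
width: 0.0247
gripper_force: 70.4
```

The reading suggests the pads are gripping a bit above the axis (width 24.7 mm, upward push on the tool). I'll ease open, go slightly lower and regrip.

Call:
carry_out(
  steps=[
    [[0, 0, 0], [0, 0, 0], -0.1],
    [[0, 0, 0], [0, 0, 0], -0.1],
    [[0, -0.005, 0.007], [0, 0, 0], -0.1],
    [[0, -0.005, 0.006], [0, 0, 0], -0.1],
    [[0, 0, 0], [0, 0, 0], -0.1],
  ],
)

```text
time: 3.35
tool_pos: [0.4903, -0.2662, 0.0006]
eef_rot: [-0.0, 0.999, 0.043, -0.0]
wrist_force: [0.6, -0.3, -0.2]
width: 0.0468
gripper_force: 0.0
```

Call:
carry_out(
  steps=[
    [[0, 0, 0], [0, 0, 0], 1],
    [[0, 0, 0], [0, 0, 0], 1],
    [[0, 0, 0], [0, 0, 0], 1],
    [[0, 0, 0], [0, 0, 0], 1],
  ],
)

```text
time: 3.85
tool_pos: [0.4911, -0.2671, 0.0016]
eef_rot: [0.0, 0.999, 0.042, 0.0]
wrist_force: [-0.1, -0.3, 4.3]
width: 0.0252
gripper_force: 69.3
```

Call:
carry_out(
  steps=[
    [[0, 0, -0.04], [0, 0, 0], 1],
    [[0, 0, -0.1], [0, 0, 0], 1],
    [[0, 0, -0.12], [0, 0, 0], 1],
    [[0, 0, -0.12], [0, 0, 0], 1],
    [[0, 0, -0.12], [0, 0, 0], 1],
    [[0, 0, 0], [0, 0, 0], 1],
    [[0, 0, 0], [0, 0, 0], 1],
  ],
)

```text
time: 4.72
tool_pos: [0.4903, -0.2664, 0.2007]
eef_rot: [-0.0, 0.999, 0.042, -0.0]
wrist_force: [0.1, -0.4, -1.9]
width: 0.0248
gripper_force: 69.0
```

```bash
python3 plan.py .542 -.181 .196 1.15 8;python3 - <<'E'
from h import *
snap("scene","s4.png",(300,135,440,240),5)
E
```

```text
8 rows |dp|0.0125 turn each [-0.0001  0.     -0.0848]
[0.0184, -0.0252, 0.0015]
[0.0215, -0.0226, 0.0015]
[0.0243, -0.0195, 0.0015]
[0.0267, -0.0161, 0.0015]
[0.0286, -0.0124, 0.0015]
[0.03, -0.0085, 0.0015]
[0.0309, -0.0044, 0.0015]
[0.0312, -0.0003, 0.0015]
[ 0.4903 -0.2664  0.2007] [-0.59   0.034  1.646  0.     1.463  0.896] [ 0.15 -0.35 -1.87] [-0.014  0.057  0.035] 0.024803106466782028
```

View pics/s4.png

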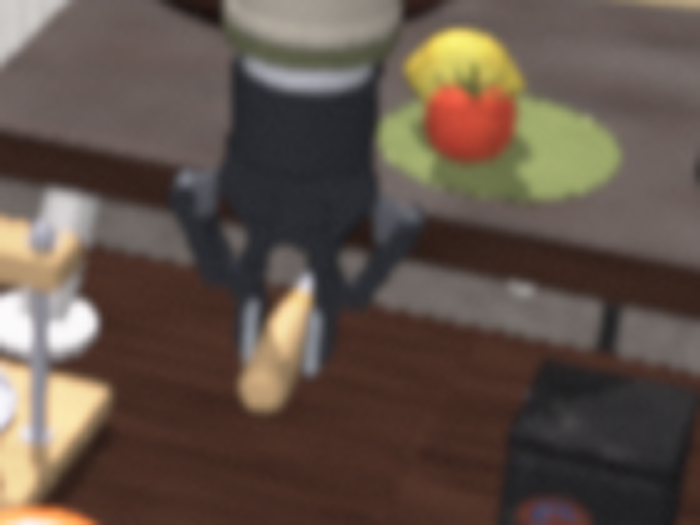

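The bar is held between the pads and hangs level as far as I can see. Next is the pre-insertion pose.

Call:
carry_out(
  steps=[
    [[0.0184, -0.0252, 0.0015], [0, 0, -0.0848], 1],
    [[0.0215, -0.0226, 0.0015], [0, 0, -0.0848], 1],
    [[0.0243, -0.0195, 0.0015], [0, 0, -0.0848], 1],
    [[0.0267, -0.0161, 0.0015], [0, 0, -0.0848], 1],
    [[0.0286, -0.0124, 0.0015], [0, 0, -0.0848], 1],
    [[0.03, -0.0085, 0.0015], [0, 0, -0.0848], 1],
    [[0.0309, -0.0044, 0.0015], [0, 0, -0.0848], 1],
    [[0.0312, 0, 0.0015], [0, 0, -0.0848], 1],
    [[0, 0, 0], [0, 0, 0], 1],
    [[0, 0, 0], [0, 0, 0], 1],
  ],
)

```text
time: 6.02
tool_pos: [0.5417, -0.1814, 0.1951]
eef_rot: [-0.001, 0.84, 0.543, -0.001]
wrist_force: [0.2, 0.2, -1.8]
width: 0.0244
gripper_force: 68.9
```

```bash
cd .;python3 - <<'E'
from h import *
a=r.camera("scene")[140:200,260:350,::-1]; b=r.camera("top")[150:210,255:345,::-1]
cv2.imwrite("pics/c5.png",cv2.resize(np.vstack([a,b])[:,:],(720,600) if 0 else None,fx=5,fy=5,interpolation=cv2.INTER_CUBIC))
o=r.get_obs();p=np.array(o["tool_pos"]);x=rot().apply([1,0,0]);yaw=np.arctan2(x[1],x[0])
print(np.round(p,4),"yaw",yaw,x.round(4),np.round(o["joints"],3),np.round(o["wrist_force"],2),np.round(o["torque"],3))
q=p+[0,0,.0114]
P=[q+x*.168,q+x*.06,[.6278,.0107,.205]]
print("top crop",(proj("top",P)+.5-[255,150])*5+[0,300]);print("scene crop",(proj("scene",P)+.5-[260,140])*5)
E
```

```text
[ 0.5419 -0.1817  0.1957] yaw 1.14816490164442 [ 4.102e-01  9.120e-01 -2.000e-04] [-0.413  0.074  1.614 -0.     1.455  0.01 ] [ 0.18  0.36 -2.  ] [-0.044  0.044 -0.014]
top crop [[159.36069864 436.70609947]
 [352.01218755 527.49785555]
 [ 83.52071778 403.12020881]]
scene crop [[166.89473938 148.91446651]
 [292.87202133 213.15728   ]
 [119.41509888 128.4562682 ]]
```

View pics/c5.png

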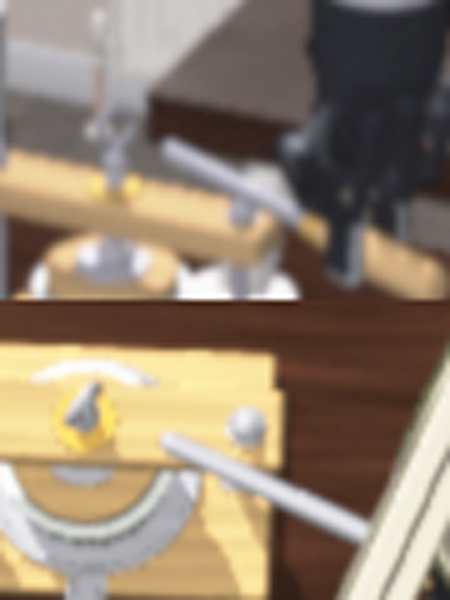

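The rod tip is at scene crop (168,147) and top crop (163,437), pointing at the loop near scene crop (118,125) and top crop (88,400). I'll fit the rod's axis numerically before inserting it.

```bash
cd .;cat > rod.py <<'E'
from h import *
def line(n,u0,u1,fn,slope):
    # centroid of rod pixels per column, band round the predicted line
    im=r.camera(n).astype(float); s=np.ptp(im,axis=2); g=im.mean(2); out=[]
    for u in range(u0,u1):
        v=fn(u); vs=np.arange(int(v)-4,int(v)+6); 
        w=np.clip((g[vs,u]-110)/60,0,1)*np.clip(1-(s[vs,u]-30)/40,0,1)
        if w.sum()>1: out.append((u,(w*vs).sum()/w.sum(),w.sum()))
    return np.array(out)
E
python3 - <<'E'
from rod import *
o=r.get_obs();p=np.array(o["tool_pos"]);x=rot().apply([1,0,0]);q=p+[0,0,.0114]
for n in("top","scene"):
    a,b,e=proj(n,[q+x*.165,q+x*.06,[.6278,.0107,.205]]); sl=(b-a)[1]/(b-a)[0]
    L=line(n,int(a[0]+2),int(b[0]-(1 if n=="scene" else 0)),lambda u:a[1]+sl*(u-a[0]),sl)
    k=np.polyfit(L[:,0],L[:,1],1,w=None); res=L[:,1]-np.polyval(k,L[:,0])
    print(n,len(L),"pred slope",sl,"fit",k[0],"offset mid",np.polyval(k,L[:,0].mean())-(a[1]+sl*(L[:,0].mean()-a[0])),"at eye u: line v",np.polyval(k,e[0]),"pred line",a[1]+sl*(e[0]-a[0]),"eye v",e[1],"rms",res.std(),L[:,2].round(1))
E
```

```text
top 35 pred slope 0.4712746140623609 fit 0.4384808313476541 offset mid 0.04207790990884064 at eye u: line v 170.8760940172534 pred line 169.6929283517776 eye v 170.12404176177475 rms 0.3243405061585643 [5.2 5.3 6.4 6.5 6.2 7.1 5.8 5.4 5.3 5.4 6.8 7.1 6.7 6.2 5.6 5.4 5.7 5.4
 5.3 5.5 5.3 4.6 5.  4.9 5.  4.9 5.  5.  4.9 5.  4.9 4.9 4.8 4.9 4.9]
scene 22 pred slope 0.5099555451724275 fit 0.4804943798048299 offset mid -0.2939485959504964 at eye u: line v 164.7980355260366 pred line 164.44039211019307 eye v 165.19125364048278 rms 0.5495570645713967 [3.9 4.  4.1 4.1 4.3 4.3 4.5 4.6 4.7 4.9 5.4 6.3 7.6 7.6 8.7 9.1 9.5 7.6
 7.4 7.1 7.4 6.1]
```

The prediction and the fit agree to about 0.3 px. The line passes within 1 mm of the eye sideways but sits 2 mm high, so I'll lower it and insert.

Call:
carry_out(
  steps=[
    [[0, 0, 0.005], [0, 0, 0], 1],
    [[0.03, 0, 0], [0, 0, 0], 1],
    [[0.03, 0, 0], [0, 0, 0], 1],
    [[0.03, 0, 0], [0, 0, 0], 1],
    [[0.03, 0, 0], [0, 0, 0], 1],
    [[0.025, 0, 0], [0, 0, 0], 1],
    [[0, 0, 0], [0, 0, 0], 1],
    [[0, 0, 0], [0, 0, 0], 1],
  ],
)

```text
time: 7.22
tool_pos: [0.5661, -0.1286, 0.1943]
eef_rot: [0.0, 0.839, 0.544, -0.0]
wrist_force: [0.1, 0.0, -2.0]
width: 0.0246
gripper_force: 68.9
```

```bash
cd .;cat > look.py <<'E'
from h import *
import sys
a=r.camera("scene")[140:200,260:350,::-1]; b=r.camera("top")[150:210,255:345,::-1]
cv2.imwrite("pics/"+sys.argv[1],cv2.resize(np.vstack([a,b]),None,fx=5,fy=5,interpolation=cv2.INTER_CUBIC))
E
cat > st.py <<'E'
from h import *
o=r.get_obs();p=np.array(o["tool_pos"]);x=rot().apply([1,0,0]);e=np.array([.6278,.0107]);d=e-p[:2];F=o["wrist_force"]
yaw=np.arctan2(x[1],x[0]);t=(p[:2]-e);q=np.arctan2(d[1],d[0])
print("t",o["time"],"p",np.round(p,4),"yaw %.3f"%yaw,"eye dir %.3f L %.4f"%(q,np.hypot(*d)),"F",np.round(F,2),"M",np.round(o["torque"],3),"spindle torque %.3f"%(t[0]*F[1]-t[1]*F[0]+o["torque"][2]),"j6 %.2f"%o["joints"][5])
E
python3 look.py c6.png; python3 st.py
```

```text
t 7.325 p [ 0.566  -0.1289  0.1943] yaw 1.150 eye dir 1.154 L 0.1526 F [-0.44 -0.03 -1.92] M [-0.021  0.035  0.07 ] spindle torque 0.010 j6 0.11
```

View pics/c6.png

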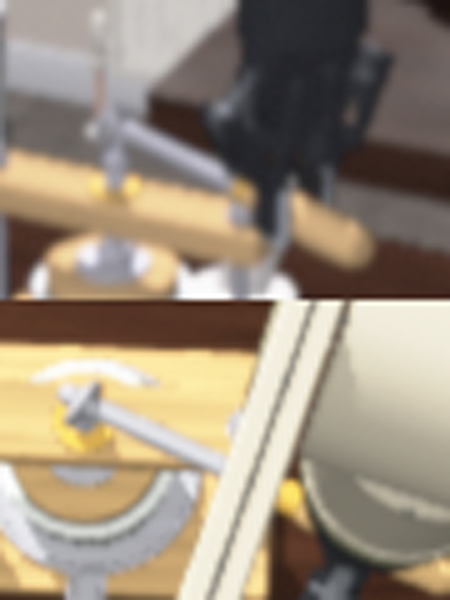

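The picture shows the tip emerging on the far side of the loop (top crop (65,392)) with no contact force. I'll push it in further and swing through the slack.

Call:
carry_out(
  steps=[
    [[0.023, 0, 0], [0, 0, 0], 1],
    [[0.023, 0, 0], [0, 0, 0], 1],
    [[0.023, 0, 0], [0, 0, 0], 1],
    [[0, 0, 0], [0, 0, 0], 1],
    [[0.0016, -0.0312, 0], [0, 0, 0.0637], 1],
    [[0.0016, -0.0312, 0], [0, 0, 0.0637], 1],
    [[0.0016, -0.0312, 0], [0, 0, 0.0637], 1],
    [[0.0016, -0.0312, 0], [0, 0, 0.0637], 1],
    [[0.0016, -0.0312, 0], [0, 0, 0.0637], 1],
    [[0, 0, 0], [0, 0, 0], 1],
  ],
)

```text
time: 8.57
tool_pos: [0.5287, -0.0644, 0.1944]
eef_rot: [0.0, 0.947, 0.32, 0.0]
wrist_force: [0.2, -0.1, -1.4]
width: 0.0247
gripper_force: 69.0
```

```bash
cd .;python3 st.py
```

```text
t 8.575 p [ 0.5287 -0.0644  0.1944] yaw 0.652 eye dir 0.649 L 0.1243 F [ 0.16 -0.1  -1.37] M [ 0.024  0.002 -0.031] spindle torque -0.009 j6 0.70
```

Call:
carry_out(
  steps=[
    [[0.0003, -0.0125, 0], [0, 0, 0.0255], 1],
    [[0.0003, -0.0125, 0], [0, 0, 0.0255], 1],
    [[0.0003, -0.0125, 0], [0, 0, 0.0255], 1],
    [[0.0003, -0.0125, 0], [0, 0, 0.0255], 1],
    [[0.0001, -0.0062, 0], [0, 0, 0.0127], 1],
    [[0.0001, -0.0062, 0], [0, 0, 0.0127], 1],
    [[0.0001, -0.0062, 0], [0, 0, 0.0127], 1],
    [[0.0001, -0.0062, 0], [0, 0, 0.0127], 1],
    [[0.0001, -0.0062, 0], [0, 0, 0.0127], 1],
    [[0, 0, 0], [0, 0, 0], 1],
  ],
)

```text
time: 9.82
tool_pos: [0.513, -0.0364, 0.1943]
eef_rot: [-0.0, 0.981, 0.194, -0.0]
wrist_force: [-0.4, 1.6, -1.9]
width: 0.0247
gripper_force: 69.0
```

```bash
cd .;python3 st.py
```

```text
t 9.825 p [ 0.513  -0.0364  0.1943] yaw 0.390 eye dir 0.390 L 0.1241 F [-0.41  1.56 -1.91] M [0.216 0.008 0.14 ] spindle torque -0.058 j6 1.01
```

Call:
carry_out(
  steps=[
    [[0.0001, -0.0064, 0], [0, 0, 0.0127], 1],
    [[0.0001, -0.0064, 0], [0, 0, 0.0127], 1],
    [[0.0001, -0.0064, 0], [0, 0, 0.0127], 1],
    [[0.0001, -0.0064, 0], [0, 0, 0.0127], 1],
    [[0.0001, -0.0064, 0], [0, 0, 0.0127], 1],
    [[0, 0, 0], [0, 0, 0], 1],
  ],
)

```text
time: 10.58
tool_pos: [0.5088, -0.0244, 0.1944]
eef_rot: [-0.0, 0.989, 0.145, 0.0]
wrist_force: [0.8, 3.1, -1.1]
width: 0.0246
gripper_force: 69.1
```

```bash
cd .;python3 st.py
```

```text
t 10.575 p [ 0.5088 -0.0244  0.1944] yaw 0.290 eye dir 0.287 L 0.1240 F [ 0.76  3.12 -1.13] M [ 0.419 -0.033  0.388] spindle torque 0.043 j6 1.13
```

Call:
carry_out(
  steps=[
    [[0, -0.003, 0], [0, 0, 0], 1],
    [[0.0001, -0.0062, 0], [0, 0, 0.0127], 1],
    [[0.0001, -0.0062, 0.0001], [0, 0, 0.0127], 1],
    [[0.0001, -0.0062, 0.0001], [0, 0, 0.0127], 1],
    [[0.0001, -0.0062, 0.0001], [0, 0, 0.0127], 1],
    [[0.0001, -0.0062, 0.0001], [0, 0, 0.0127], 1],
    [[0, 0, 0], [0, 0, 0], 1],
  ],
)

```text
time: 11.45
tool_pos: [0.5056, -0.0113, 0.1942]
eef_rot: [0.0, 0.995, 0.095, 0.0]
wrist_force: [-0.2, -0.5, -1.8]
width: 0.0247
gripper_force: 69.1
```

```bash
cd .;sed -i 's/\[.6278,.0107\]/[.6274,.0119]/' st.py; python3 st.py
```

```text
t 11.45 p [ 0.5056 -0.0113  0.1942] yaw 0.191 eye dir 0.188 L 0.1239 F [-0.24 -0.45 -1.76] M [ 0.107 -0.035  0.159] spindle torque 0.209 j6 1.26
```

Call:
carry_out(
  steps=[
    [[0.0001, -0.0062, 0.0001], [0, 0, 0.0127], 1],
    [[0.0001, -0.0062, 0.0001], [0, 0, 0.0127], 1],
    [[0.0001, -0.0062, 0.0001], [0, 0, 0.0127], 1],
    [[0.0001, -0.0062, 0.0001], [0, 0, 0.0127], 1],
    [[0.0001, -0.0062, 0.0001], [0, 0, 0.0127], 1],
    [[0, 0, 0], [0, 0, 0], 1],
  ],
)

```text
time: 12.2
tool_pos: [0.5039, 0.0011, 0.1939]
eef_rot: [0.0, 0.999, 0.045, -0.0]
wrist_force: [-0.7, -1.4, -1.1]
width: 0.025
gripper_force: 69.1
```

```bash
python3 st.py
```

```text
t 12.2 p [0.5039 0.0011 0.1939] yaw 0.091 eye dir 0.088 L 0.1240 F [-0.67 -1.38 -1.12] M [-0.112  0.098  0.147] spindle torque 0.310 j6 1.38
```

Call:
carry_out(
  steps=[
    [[0.0001, -0.0062, 0.0001], [0, 0, 0.0127], 1],
    [[0.0001, -0.0062, 0.0001], [0, 0, 0.0127], 1],
    [[0.0001, -0.0062, 0.0001], [0, 0, 0.0127], 1],
    [[0, 0, 0], [0, 0, 0], 1],
  ],
)

```text
time: 12.7
tool_pos: [0.5034, 0.0085, 0.1938]
eef_rot: [0.0, 1.0, 0.015, -0.0]
wrist_force: [-1.3, 0.0, -1.5]
width: 0.0245
gripper_force: 69.1
```

```bash
python3 st.py
```

```text
t 12.7 p [0.5034 0.0085 0.1938] yaw 0.031 eye dir 0.027 L 0.1240 F [-1.31  0.   -1.51] M [-0.121  0.166  0.111] spindle torque 0.106 j6 1.45
```

```bash
cat > avg.py <<'E'
from h import *
e=np.array([.6274,.0119]);T=[];Fs=[]
for i in range(6):
    o=r.get_obs();p=np.array(o["tool_pos"]);t=p[:2]-e;F=o["wrist_force"]
    T.append(t[0]*F[1]-t[1]*F[0]+o["torque"][2]);Fs.append(F); r.camera("top")
x=rot().apply([1,0,0])
print("t %.2f"%o["time"],np.round(p,4),"yaw %.3f"%np.arctan2(x[1],x[0]),"F",np.mean(Fs,0).round(2),"torque %.3f +- %.3f"%(np.mean(T),np.std(T)),"j6 %.2f"%o["joints"][5])
E
python3 avg.py
```

```text
t 12.95 [0.5035 0.0084 0.1938] yaw 0.031 F [-1.67 -0.25 -1.28] torque 0.152 +- 0.051 j6 1.45
```

Call:
carry_out(
  steps=[
    [[0.0001, -0.0062, 0.0001], [0, 0, 0.0127], 1],
    [[0.0001, -0.0062, 0.0001], [0, 0, 0.0127], 1],
    [[0.0001, -0.0062, 0.0001], [0, 0, 0.0127], 1],
    [[0, 0, 0], [0, 0, 0], 1],
  ],
)

```text
time: 13.5
tool_pos: [0.5035, 0.016, 0.1936]
eef_rot: [0.0, 1.0, -0.014, -0.0]
wrist_force: [-3.6, -1.5, -0.8]
width: 0.0248
gripper_force: 69.1
```

```bash
python3 avg.py
```

```text
t 13.75 [0.5035 0.0159 0.1936] yaw -0.029 F [-3.37 -0.65 -1.33] torque 0.243 +- 0.065 j6 1.53
```

Call:
carry_out(
  steps=[
    [[-0.001, -0.0062, 0.0001], [0, 0, 0.0127], 1],
    [[-0.001, -0.0062, 0.0001], [0, 0, 0.0127], 1],
    [[0, -0.0062, 0.0001], [0, 0, 0.0127], 1],
    [[0.0001, -0.0062, 0.0001], [0, 0, 0.0127], 1],
    [[0.0001, -0.0062, 0.0001], [0, 0, 0.0127], 1],
    [[0, 0, 0], [0, 0, 0], 1],
  ],
)

```text
time: 14.55
tool_pos: [0.5042, 0.0284, 0.1938]
eef_rot: [-0.0, 0.998, -0.065, 0.001]
wrist_force: [4.7, 0.0, -4.3]
width: 0.0243
gripper_force: 68.9
```

```bash
python3 avg.py
```

```text
t 14.80 [0.5043 0.0283 0.1938] yaw -0.129 F [ 4.95 -0.04 -3.59] torque 0.123 +- 0.049 j6 1.65
```

Call:
carry_out(
  steps=[
    [[0.0008, -0.0062, 0.0004], [0, 0, 0.0127], 1],
    [[0.0001, -0.0062, 0.0004], [0, 0, 0.0127], 1],
    [[0.0001, -0.0062, 0.0003], [0, 0, 0.0127], 1],
    [[0.0001, -0.0062, 0.0002], [0, 0, 0.0127], 1],
    [[0.0001, -0.0062, 0.0001], [0, 0, 0.0127], 1],
    [[0, 0, 0], [0, 0, 0], 1],
  ],
)

```text
time: 15.6
tool_pos: [0.5064, 0.0405, 0.1931]
eef_rot: [-0.0, 0.993, -0.114, 0.0]
wrist_force: [4.5, -0.9, -1.1]
width: 0.0247
gripper_force: 69.2
```

```bash
python3 avg.py
```

```text
t 15.85 [0.5064 0.0403 0.1931] yaw -0.228 F [ 4.33 -0.9  -1.32] torque 0.246 +- 0.048 j6 1.78
```

Call:
carry_out(
  steps=[
    [[0.0008, -0.0062, 0.0002], [0, 0, 0.0127], 1],
    [[0.0008, -0.0062, 0.0002], [0, 0, 0.0127], 1],
    [[0.0001, -0.0062, 0.0002], [0, 0, 0.0127], 1],
    [[0.0001, -0.0062, 0.0001], [0, 0, 0.0127], 1],
    [[0.0001, -0.0062, 0.0001], [0, 0, 0.0127], 1],
    [[0, 0, 0], [0, 0, 0], 1],
  ],
)

```text
time: 16.65
tool_pos: [0.5099, 0.0523, 0.1924]
eef_rot: [0.0, 0.987, -0.163, -0.001]
wrist_force: [-4.5, 1.0, 0.9]
width: 0.0248
gripper_force: 69.5
```

```bash
python3 avg.py
```

```text
t 16.90 [0.5099 0.0522 0.1925] yaw -0.328 F [-4.65  1.17  1.22] torque 0.365 +- 0.041 j6 1.90
```

Call:
carry_out(
  steps=[
    [[-0.0003, -0.0062, 0], [0, 0, 0.0127], 1],
    [[0, -0.0062, 0], [0, 0, 0.0127], 1],
    [[0.0001, -0.0062, 0], [0, 0, 0.0127], 1],
    [[0, 0, 0], [0, 0, 0], 1],
  ],
)

```text
time: 17.45
tool_pos: [0.5125, 0.0593, 0.1924]
eef_rot: [0.0, 0.981, -0.193, -0.0]
wrist_force: [-5.4, 1.3, -0.3]
width: 0.0245
gripper_force: 69.5
```

```bash
python3 avg.py
```

```text
t 17.70 [0.5125 0.0593 0.1925] yaw -0.388 F [-5.42  1.24  0.75] torque 0.453 +- 0.061 j6 1.97
```

Call:
carry_out(
  steps=[
    [[0, -0.0062, 0], [0, 0, 0.0127], 1],
    [[0, -0.0062, 0], [0, 0, 0.0127], 1],
    [[0.0001, -0.0062, 0.0001], [0, 0, 0.0127], 1],
    [[0, 0, 0], [0, 0, 0], 1],
  ],
)

```text
time: 18.25
tool_pos: [0.5155, 0.0661, 0.1924]
eef_rot: [0.0, 0.975, -0.222, -0.0]
wrist_force: [-5.2, 1.1, 0.8]
width: 0.0248
gripper_force: 69.5
```

```bash
python3 avg.py
```

```text
t 18.50 [0.5155 0.0661 0.1924] yaw -0.448 F [-5.28  1.29  1.11] torque 0.514 +- 0.029 j6 2.05
```

Call:
carry_out(
  steps=[
    [[0, -0.0062, 0], [0, 0, 0.0127], 1],
    [[0, -0.0062, 0], [0, 0, 0.0127], 1],
    [[0, 0, 0], [0, 0, 0], 1],
  ],
)

```text
time: 18.92
tool_pos: [0.5177, 0.0705, 0.1924]
eef_rot: [0.0, 0.97, -0.241, -0.0]
wrist_force: [-5.4, 0.6, 0.3]
width: 0.0247
gripper_force: 69.4
```

```bash
python3 avg.py
```

```text
t 19.18 [0.5177 0.0704 0.1924] yaw -0.487 F [-4.74  0.68 -0.14] torque 0.592 +- 0.072 j6 2.09
```

Firm at about 0.59 N m. I'll swing back through the slack to bring the bar square to the loop.

Call:
carry_out(
  steps=[
    [[0.0001, 0.0062, 0], [0, 0, -0.0127], 1],
    [[0.0004, 0.0156, 0], [0, 0, -0.0318], 1],
    [[0.0009, 0.0249, 0], [0, 0, -0.0509], 1],
    [[0.0016, 0.031, 0], [0, 0, -0.0637], 1],
    [[0.0016, 0.031, 0], [0, 0, -0.0637], 1],
    [[0.0016, 0.031, 0], [0, 0, -0.0637], 1],
    [[0.0016, 0.031, 0], [0, 0, -0.0637], 1],
    [[0.0016, 0.031, 0], [0, 0, -0.0637], 1],
    [[0, 0, 0], [0, 0, 0], 1],
    [[0, 0, 0], [0, 0, 0], 1],
  ],
)

```text
time: 20.48
tool_pos: [0.5053, -0.0078, 0.1926]
eef_rot: [-0.0, 0.997, 0.08, 0.0]
wrist_force: [-0.2, 1.1, -1.1]
width: 0.0245
gripper_force: 69.1
```

```bash
python3 avg.py; python3 look.py c7.png
```

```text
t 20.73 [ 0.5052 -0.0076  0.1926] yaw 0.163 F [ 0.08  0.2  -1.69] torque -0.024 +- 0.083 j6 1.29
```

View pics/c7.png

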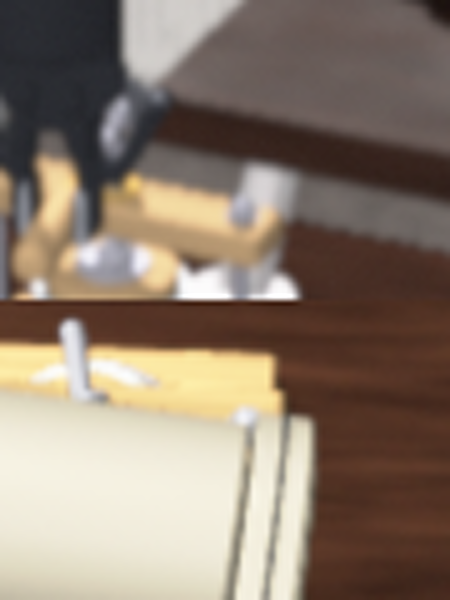

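The arm hides the loop, but the bar is free with near-zero forces and its tip still shows beyond the beam (top crop (75,330)). I'll draw it out.

Call:
carry_out(
  steps=[
    [[-0.02, 0, 0], [0, 0, 0], 1],
    [[-0.03, 0, 0], [0, 0, 0], 1],
    [[-0.03, 0, 0], [0, 0, 0], 1],
    [[0, 0, 0], [0, 0, 0], 1],
  ],
)

```text
time: 21.38
tool_pos: [0.4727, -0.0133, 0.1927]
eef_rot: [0.0, 0.997, 0.081, 0.0]
wrist_force: [0.3, 0.9, -2.4]
width: 0.0247
gripper_force: 69.1
```

```bash
python3 avg.py
```

```text
t 21.62 [ 0.4738 -0.0131  0.1927] yaw 0.163 F [ 0.14  0.58 -2.  ] torque -0.091 +- 0.049 j6 1.27
```

Call:
carry_out(
  steps=[
    [[-0.04, 0, 0], [0, 0, 0], 1],
    [[-0.05, 0, 0], [0, 0, 0], 1],
    [[-0.04, 0, 0], [0, 0, 0], 1],
    [[0, 0, 0], [0, 0, 0], 1],
    [[0, 0, 0], [0, 0, 0], 1],
  ],
)

```text
time: 22.3
tool_pos: [0.4229, -0.0215, 0.1928]
eef_rot: [0.0, 0.997, 0.081, 0.0]
wrist_force: [-0.3, -0.1, -1.7]
width: 0.025
gripper_force: 69.1
```

```bash
python3 avg.py;python3 plan.py .491 -.267 .195 .086 7
```

```text
t 22.55 [ 0.4225 -0.0215  0.1926] yaw 0.163 F [ 0.06 -0.26 -1.72] torque 0.046 +- 0.070 j6 1.24
7 rows |dp|0.0364 turn each [-0.     0.     0.007]
[0.0099, 0.0905, -0.0009]
[0.0109, 0.0904, -0.0009]
[0.0119, 0.0902, -0.0009]
[0.0129, 0.0901, -0.0009]
[0.0139, 0.09, -0.0009]
[0.0149, 0.0898, -0.0009]
[0.0159, 0.0896, -0.0009]
[ 0.4224 -0.0215  0.1925] [-0.172 -0.349  2.004  0.     1.488  1.236] [-0.72 -0.38 -1.94] [ 0.028  0.016 -0.033] 0.02458122807654885
```

Call:
carry_out(
  steps=[
    [[0.0099, 0.0905, 0], [0, 0, 0.007], 1],
    [[0.0109, 0.0904, 0], [0, 0, 0.007], 1],
    [[0.0119, 0.09, 0], [0, 0, 0.007], 1],
    [[0.013, 0.09, 0], [0, 0, 0.007], 1],
    [[0.014, 0.09, 0], [0, 0, 0.007], 1],
    [[0.015, 0.09, 0], [0, 0, 0.007], 1],
    [[0.016, 0.09, 0], [0, 0, 0.007], 1],
    [[0, 0, 0], [0, 0, 0], 1],
    [[0, 0, 0], [0, 0, 0], 1],
  ],
)

```text
time: 23.72
tool_pos: [0.4907, -0.2667, 0.1921]
eef_rot: [-0.001, 0.999, 0.043, -0.0]
wrist_force: [-0.1, 0.4, -1.5]
width: 0.0249
gripper_force: 69.4
```

```bash
python3 plan.py .491 -.267 .012 .086 5; python3 - <<'E'
from h import *
a=r.camera("scene")[125:285,240:440,::-1]; cv2.imwrite("pics/s8.png",cv2.resize(a,None,fx=3.7,fy=3.7,interpolation=cv2.INTER_CUBIC))
E
```

```text
5 rows |dp|0.0360 turn each [-0.0001  0.0001 -0.0001]
[0.0002, 0.0002, 0.0901]
[0.0002, 0.0002, 0.0901]
[0.0002, 0.0002, 0.0901]
[0.0002, 0.0002, 0.0901]
[0.0002, 0.0002, 0.0901]
[ 0.4907 -0.2667  0.1921] [-0.59   0.041  1.654  0.     1.447  0.895] [-0.07  0.4  -1.5 ] [ 0.035  0.031 -0.033] 0.024908353773219767
```

View pics/s8.png

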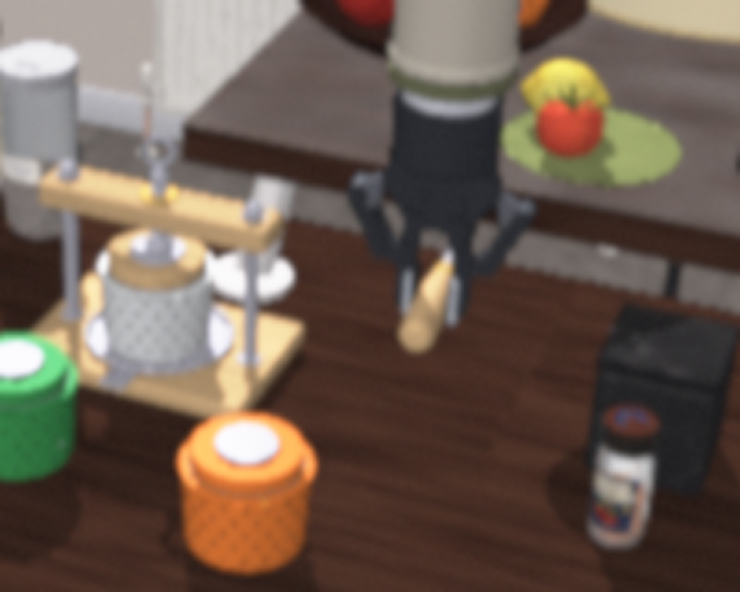

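The mould stands in the press with the foot on its plate, the bar is held free over its old spot, and the other things have not moved. I'll lower it gently.

Call:
carry_out(
  steps=[
    [[0, 0, 0.09], [0, 0, 0], 1],
    [[0, 0, 0.1], [0, 0, 0], 1],
    [[0, 0, 0.1], [0, 0, 0], 1],
    [[0, 0, 0.1], [0, 0, 0], 1],
    [[0, 0, 0.05], [0, 0, 0], 1],
    [[0, 0, 0.01], [0, 0, 0], 1],
    [[0, 0, 0.005], [0, 0, 0], 1],
    [[0, 0, 0.005], [0, 0, 0], 1],
    [[0, 0, 0], [0, 0, 0], 1],
    [[0, 0, 0], [0, 0, 0], 1],
  ],
)

```text
time: 25.02
tool_pos: [0.4912, -0.2674, 0.0092]
eef_rot: [0.0, 0.999, 0.043, 0.0]
wrist_force: [-0.4, -0.5, -1.1]
width: 0.0247
gripper_force: 69.5
```

Call:
carry_out(
  steps=[
    [[0, 0, 0.007], [0, 0, 0], 1],
    [[0, 0, 0.005], [0, 0, 0], 1],
    [[0, 0, 0.004], [0, 0, 0], 1],
    [[0, 0, 0.003], [0, 0, 0], 1],
    [[0, 0, 0], [0, 0, 0], 1],
    [[0, 0, 0], [0, 0, 0], 1],
  ],
)

```text
time: 25.78
tool_pos: [0.4908, -0.2671, 0.0016]
eef_rot: [-0.0, 0.999, 0.043, -0.0]
wrist_force: [-3.9, 2.8, 6.6]
width: 0.0249
gripper_force: 70.5
```

Call:
carry_out(
  steps=[
    [[0, 0, -0.0015], [0, 0, 0], 1],
    [[0, 0, 0], [0, 0, 0], 0.3],
    [[0, 0, 0], [0, 0, 0], -0.2],
    [[0, 0, 0], [0, 0, 0], -0.2],
    [[0, 0, 0], [0, 0, 0], -0.2],
  ],
  force=20,
)

```text
time: 26.4
tool_pos: [0.4909, -0.2672, 0.0016]
eef_rot: [0.0, 0.999, 0.043, 0.0]
wrist_force: [1.0, 0.0, -0.3]
width: 0.0515
gripper_force: 0.0
```

Call:
carry_out(
  steps=[
    [[0, 0, -0.02], [0, 0, 0], -0.2],
    [[0, 0, -0.06], [0, 0, 0], -0.2],
    [[0, 0, -0.1], [0, 0, 0], -0.2],
    [[0, 0, -0.12], [0, 0, 0], -0.2],
    [[0, 0, -0.12], [0, 0, 0], -0.2],
    [[0, 0, 0], [0, 0, 0], -0.2],
    [[0, 0, 0], [0, 0, 0], -0.2],
  ],
)

```text
time: 27.28
tool_pos: [0.4908, -0.2671, 0.1697]
eef_rot: [0.0, 0.999, 0.043, 0.0]
wrist_force: [-0.5, 0.3, -1.1]
width: 0.0514
gripper_force: 0.0
```

```bash
python3 - <<'E'
from h import *
im=r.camera("scene").astype(int)
# handle (beech) pixels near where the bar should lie
c=im[215:290,335:400]; m=(c[...,0]-c[...,2]>50)&(c[...,0]>130); v,u=np.nonzero(m); print("handle px",m.sum(),u.mean()+335,v.mean()+215,"pred",proj("scene",[.4797,-.2684,.013]))
print(r.get_obs()["wrist_force"],r.get_obs()["width"])
# eye position: foot-mould check, orange/green unchanged vs first picture
a=cv2.imread("pics/s1.png")[:,:,::-1].astype(int); d=np.abs(a-im).sum(2)>90
for n,b in dict(orange=(285,235,328,280),green=(226,212,264,255),mould=(264,190,302,225),jar=(398,232,420,274)).items(): print(n,d[b[1]:b[3],b[0]:b[2]].mean().round(3))
E
```

```text
handle px 210 350.3809523809524 264.73333333333335 pred [[351.2301938  265.52738622]]
[ 0.23934488 -0.36607179 -0.28487976] 0.051274675605068085
orange 0.0
green 0.0
mould 0.0
jar 0.0
```

The bar lies where predicted, the robot touches nothing, and the pots, jar and mould show no change against the first picture.

```bash
python3 -c "
from workcell import r
print(r.close_job())"
```

```text
the job is handed in; nothing more can be done
None
```

The job is handed in: I screwed the eye down with the bar to about 0.59 N m (firm is 0.45–0.7), drew the bar out, and laid it back in its original spot without dropping it; the mould, the jar and the look-alike pots I checked had not moved.

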